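# Return the cooling fans to their job trays

### The arm

A 6-joint arm with a two-finger parallel gripper is mounted at the origin on the work surface. World frame = base frame: x ahead of the robot, y to its left, z up, the work surface at z = 0. Lengths are in m, angles in rad, forces in N, time in s.
With the tool pointing down it reaches from about 0.3 to 0.775 m from the base axis. Payload 14.6 kg.
Tool frame: the origin (TCP) lies at the very end of the fingers, on their centre line; the grasp point (between the pads) lies 19 mm behind it; z points along the fingers, y is the line along which they close (so a half turn about z gives the same grasp; the last joint's range is limited). The gripper opens to 94 mm and grips with 3 to 60 N. Pads are 16 mm wide; open, the fingers measure 119 mm over their backs; the gripper's body (75 mm by 177 mm) begins 78 mm behind the grasp point.
Start: joints at [-1.371, 0.3, 1.521, -0, 1.321, -0.067], TCP at [0.145, -0.531, 0.205] pointing down, gripper open.
Joint ranges: [-3.03, 3.03], [-0.79, 2.21], [0.23, 2.52], [-1.04, 4.18], [0, 3.07], [-2.55, 2.55]. Speed limits (rad/s): [2.22, 2.22, 2.57, 3.14, 3.14, 3.14].

### API

Orientations are given as [roll, pitch, yaw] about the fixed x, y, z axes, in that order (R = Rz(yaw) Ry(pitch) Rx(roll)).
In Python, from station import ctrl gives the robot as it stands.
- The arm moves only by the shell command python3 -m pendant 'ROWS' [OPENING] [FORCE]. ROWS is JSON, a list of rows, each a list of 2 entries, a list of its own where there are three numbers: the shift along the world's x, y, z in cm, then the turn about the world's z in rad. A call has 1 to 20 rows; each row shifts and turns the commanded pose from where the row before left it; what a row does not reach is not made up. A row lasts 1/12 s, in which the tool goes at most 41.7 mm and 7.16 degrees, less where a joint would pass 70% of its speed; a pose out of reach is approached as far as the arm can. A call is refused whole if a number of a shift passes 4.17 or a number of a turn 0.125, either way. A call with a gripper value outside its range is refused whole. OPENING is the opening, from 0 (shut) to 1 (fully open), set as the call begins (- or left out, the last holds). The fingers move at their own pace and stop on an object; FORCE is the grip in N (left out, the last holds). Time passes only in rows, so rows that do not move let the fingers close. It gives the time, the measured TCP pose, the force, the opening and the grip force at its end, in the units of the state.
- ctrl.get_obs(): the state, without advancing time (a new reading comes with each control period).
- ctrl.camera(name): name is "side" or "top" or "wrist"; returns a dict with "color" (400x640x3 uint8, red, green, blue), "intrinsics" (3x3 intrinsics, pixels), "camera_from_world" (4x4, takes a point from world to camera coordinates). Camera axes: x right, y down, z forward; pixel columns grow to the right and rows downward; lengths in m; the calibration is good to about 2 mm. A picture is of the moment at which its call begins. There is no depth.
- ctrl.hand_in(): hands the job in; it is judged then, once.
The state is a dict: "time_s": time; "qpos": joint angles; "joint_vel": joint speeds; "tau": joint torques, N m; "ee_pos": TCP position; "eef_rot": TCP orientation; "force": force on the tool from outside, world axes, zero at the start; "moment": the same for the moment, N m; "grip_width": finger opening in m; "grip_force": force on a finger pad.
Only numpy, scipy, OpenCV 4.12 (cv2) and the standard library are available. Lean on these libraries where they do the work, as an engineer would, in place of code of your own. Each camera call takes 0.05 s, during which the arm holds its last target. There are 200 camera calls.

### The job

Four cleaned laptop cooling fans lie on the repair bench: put each one into the job tray of the same colour as its hub sticker, lying flat, sticker up, centred and squarely lined up on the dark rubber pad in the tray's empty bay. Set them down rather than dropping them, and leave the red-stickered loudspeaker and the screwdriver where they are.

Things in the scene. Friction and masses are not known exactly. Their poses are not given: they have to be found in the camera images.
- fan_red: loose laptop cooling fan: black box-shaped housing 48 mm (x) by 58 mm (y) by 12 mm tall, silver top with round black intake; round hub sticker, 23 mm across, red, top at 14 mm; copper grille on the -y end. Under 0.1 kg, rigid. Origin: centre of underside; z up through the sticker. Lies flat at the start; grip it across the 48 mm (along its x).
- fan_yellow: loose laptop cooling fan: black box-shaped housing 48 mm (x) by 58 mm (y) by 12 mm tall, silver top with round black intake; round hub sticker, 23 mm across, yellow, top at 14 mm; copper grille on the -y end. Under 0.1 kg, rigid. Origin: centre of underside; z up through the sticker. Lies flat at the start; grip it across the 48 mm (along its x).
- fan_blue: loose laptop cooling fan: black box-shaped housing 48 mm (x) by 58 mm (y) by 12 mm tall, silver top with round black intake; round hub sticker, 23 mm across, blue, top at 14 mm; copper grille on the -y end. Under 0.1 kg, rigid. Origin: centre of underside; z up through the sticker. Lies flat at the start; grip it across the 48 mm (along its x).
- fan_white: loose laptop cooling fan: black box-shaped housing 48 mm (x) by 58 mm (y) by 12 mm tall, silver top with round black intake; round hub sticker, 23 mm across, white, top at 14 mm; copper grille on the -y end. Under 0.1 kg, rigid. Origin: centre of underside; z up through the sticker. Lies flat at the start; grip it across the 48 mm (along its x).
- tray_red: red tray, fixed, 116 (x) by 131 mm (y -44 to +87), walls 3 thick, 14 tall. A divider at y=42.5 leaves an empty bay, 110 x 82 inside, with a dark rubber pad 56 (x) by 66 mm (y) in its middle, pad top 6 mm above the tray's underside; the narrow +y bay holds a board and screws, fixed. Origin: under the pad's centre, at the tray's underside. A square fan has its y along the tray's y, either way.
- tray_yellow: yellow tray, fixed, 116 (x) by 131 mm (y -44 to +87), walls 3 thick, 14 tall. A divider at y=42.5 leaves an empty bay, 110 x 82 inside, with a dark rubber pad 56 (x) by 66 mm (y) in its middle, pad top 6 mm above the tray's underside; the narrow +y bay holds a board and screws, fixed. Origin: under the pad's centre, at the tray's underside. A square fan has its y along the tray's y, either way.
- tray_blue: blue tray, fixed, 116 (x) by 131 mm (y -44 to +87), walls 3 thick, 14 tall. A divider at y=42.5 leaves an empty bay, 110 x 82 inside, with a dark rubber pad 56 (x) by 66 mm (y) in its middle, pad top 6 mm above the tray's underside; the narrow +y bay holds a board and screws, fixed. Origin: under the pad's centre, at the tray's underside. A square fan has its y along the tray's y, either way.
- tray_white: white tray, fixed, 116 (x) by 131 mm (y -44 to +87), walls 3 thick, 14 tall. A divider at y=42.5 leaves an empty bay, 110 x 82 inside, with a dark rubber pad 56 (x) by 66 mm (y) in its middle, pad top 6 mm above the tray's underside; the narrow +y bay holds a board and screws, fixed. Origin: under the pad's centre, at the tray's underside. A square fan has its y along the tray's y, either way.
- speaker_red: bystander: loose slim black laptop loudspeaker, 24 mm (x) by 70 mm (y) by 12 mm tall, with a red rectangular sticker; not a fan. Origin: centre of the underside.
- screwdriver: bystander: loose screwdriver with an orange handle, 160 mm long, lying along its x at the left of the work, handle towards -x.
There are look-alikes about, which are no part of the job. Several things have the shape of the tray_yellow; the one meant has the colours described above. What is shaped like the fan_white but pink is not meant.

How it is judged:
By the outcome, as a careful person would: the job done as asked, in the order asked, and still so for the second after the job is handed in, with the robot touching nothing.
It also fails if it takes over 88 s, if anything falls off the work surface, if the arm or the gripper's body presses on something with over 40 N, if the wrist force passes 120 N, or if a joint passes its speed limit or range.

## Working session

There is one attempt and no reset: what is moved stays moved. The work goes in short steps, Python scripts to look and compute and a shell command to move; the robot and the scene stay as the last step left them, time stands still between calls to the robot, and variables do not carry over. Pictures are saved under pics/ and viewed, at most 14 in all, crops included, and the job is handed in when it is done.

```bash
mkdir -p pics; ls; python3 - <<'E'
from station import ctrl
import cv2,numpy as np
for n in ["top","side"]:
    c=ctrl.camera(n); cv2.imwrite(f"pics/{n}0.png",c["color"][:,:,::-1]); np.savez(f"{n}0.npz",**c)
    T=np.array(c["camera_from_world"]);print(n,-T[:3,:3].T@T[:3,3],np.array(c["intrinsics"])[0])
print(ctrl.get_obs())
E
```

```text
pics
top [0.35604374 0.08826409 1.03550662] [399.07489494   0.         315.17695376]
side [0.36664958 0.99939012 1.00793538] [461.79009553   0.         318.48960482]
{'time_s': 0.1, 'qpos': array([-1.37060949e+00,  3.00410979e-01,  1.52152094e+00,  3.37093804e-06,
        1.32070942e+00, -6.65875492e-02]), 'joint_vel': array([ 0.00079229, -0.00118594, -0.00094147, -0.00114729,  0.0006003 ,
        0.0003392 ]), 'tau': array([ 1.21961995e-03, -5.32646048e+01, -3.53284800e+01,  7.09606125e-02,
        2.35157524e-02, -6.25227017e-05]), 'ee_pos': array([ 0.14494864, -0.53030804,  0.20494475]), 'eef_rot': array([-3.14054650e+00, -7.30361222e-05,  2.66773511e-01]), 'force': array([ 0.16036478, -0.05954739,  1.17127689]), 'moment': array([ 0.0163675 , -0.01191024, -0.03343872]), 'grip_force': 0.0, 'grip_width': 0.09407681962073851}
```

View pics/top0.png

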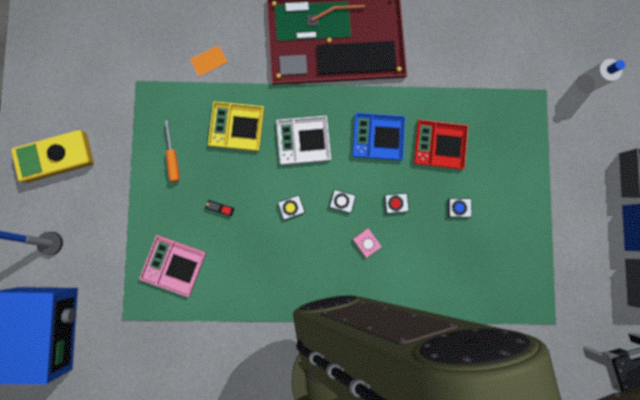

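View pics/side0.png

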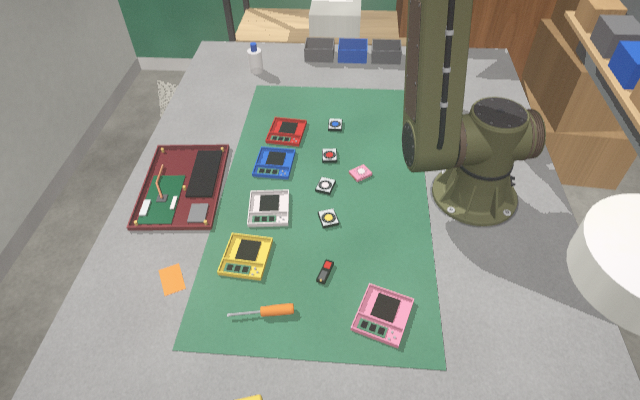

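Top view: fans are yellow (291,208), white (342,201), red (396,203) and blue (459,208). Trays are yellow (236,127), white (303,140), blue (378,137) and red (441,145), with dark pads. Look-alikes are a pink fan at (367,243), a pink tray at (172,266) and a yellow multimeter at (52,155). The red-stickered speaker is at (220,209). The four intended fans have silver/black bodies, and the four intended trays have matching colours. I'll get coarse poses plus one enlarged confirming crop.

```bash
cat > h.py <<'E'
import cv2,numpy as np
from station import ctrl
def shot(name,fn=None):
    c=ctrl.camera(name); 
    if fn: cv2.imwrite(f"pics/{fn}.png",c["color"][:,:,::-1])
    return c
def ray(c,uv,z):
    K=np.array(c["intrinsics"]);T=np.array(c["camera_from_world"]);R=T[:3,:3];o=-R.T@T[:3,3]
    d=(np.linalg.inv(K)@np.c_[np.atleast_2d(uv),np.ones(len(np.atleast_2d(uv)))].T).T@R
    return o+d*((z-o[2])/d[:,2])[:,None]
def proj(c,P):
    T=np.array(c["camera_from_world"]);p=(np.array(c["intrinsics"])@(T[:3,:3]@np.array(P)+T[:3,3]));return p[:2]/p[2]
def rect(pts):  # min-area rect in plane -> centre, sizes mm, angle of the long side (mod pi)
    (cx,cy),(w,h),a=cv2.minAreaRect((pts[:,:2]*1000).astype(np.float32))
    a=np.radians(a)+(np.pi/2 if h>w else 0); a=(a+np.pi/2)%np.pi-np.pi/2
    return np.array([cx,cy])/1000,max(w,h),min(w,h),a
E
python3 - <<'E'
from h import *
c=dict(np.load("top0.npz"));im=c["color"];hsv=cv2.cvtColor(im,cv2.COLOR_RGB2HSV)
notgreen=(~((hsv[...,0]>55)&(hsv[...,0]<90)&(hsv[...,1]>90))).astype(np.uint8)
seeds={"fy":(291,208),"fw":(342,201),"fr":(396,203),"fb":(459,208),"ty":(236,127),"tw":(303,140),"tb":(378,137),"tr":(441,145)}
n,L=cv2.connectedComponents(notgreen)
for k,(u,v) in seeds.items():
    m=(L==L[v,u]); ys,xs=np.nonzero(m)
    r=rect(ray(c,np.c_[xs,ys],0.012)); print(k,m.sum(),np.round(r[0],4),np.round(r[1:3],1),round(r[3],3))
    if k[0]=="t":
        w=np.zeros_like(m);w[v-22:v+22,u-20:u+34]=1
        d=((hsv[...,2]<60)&w).astype(np.uint8); nn,l2,st,ce=cv2.connectedComponentsWithStats(d)
        i=1+np.argmax(st[1:,4]); ys,xs=np.nonzero(l2==i); r=rect(ray(c,np.c_[xs,ys],0.006));print("  pad",st[i,4],np.round(r[0],4),np.round(r[1:3],1),round(r[3],3))
cv2.imwrite("pics/crop0.png",cv2.resize(im[95:260,200:480,::-1],None,fx=2.8,fy=2.8,interpolation=cv2.INTER_CUBIC))
w=shot("wrist","wrist0");T=np.array(w["camera_from_world"]);print("wrist cam",-T[:3,:3].T@T[:3,3],T[:3,:3],np.array(w["intrinsics"]))
E
```

```text
fy 494 [0.4288 0.1296] [62.5 52.9] -1.229
fw 490 [ 0.4465 -0.0018] [62.8 53.1] 1.306
fr 486 [ 0.4439 -0.1421] [63.8 52.5] -1.472
fb 478 [ 0.4344 -0.3076] [63.  49.4] -1.557
ty 2456 [0.6398 0.2779] [140.6 127. ] 1.488
  pad 414 [0.638  0.2563] [58.7 49.1] 1.483
tw 2400 [0.6063 0.1013] [140.1 126.2] -1.466
  pad 416 [0.608  0.0792] [59.  49.4] -1.473
tb 2239 [ 0.6199 -0.097 ] [138.9 123.7] 1.516
  pad 405 [ 0.6185 -0.1173] [58.2 48.6] 1.566
tr 2387 [ 0.6015 -0.2608] [142.  127.1] 1.464
  pad 422 [ 0.5984 -0.2822] [61.4 49.9] 1.467
wrist cam [ 0.21487804 -0.51212247  0.38369476] [[ 2.64462978e-01 -9.64395588e-01 -6.95252457e-04]
 [-9.34202532e-01 -2.56362084e-01  2.48080857e-01]
 [-2.39426321e-01 -6.49586958e-02 -9.68739080e-01]] [[354.77419758   0.         319.21669065]
 [  0.         354.77419758 192.96554368]
 [  0.           0.           1.        ]]
```

View pics/crop0.png

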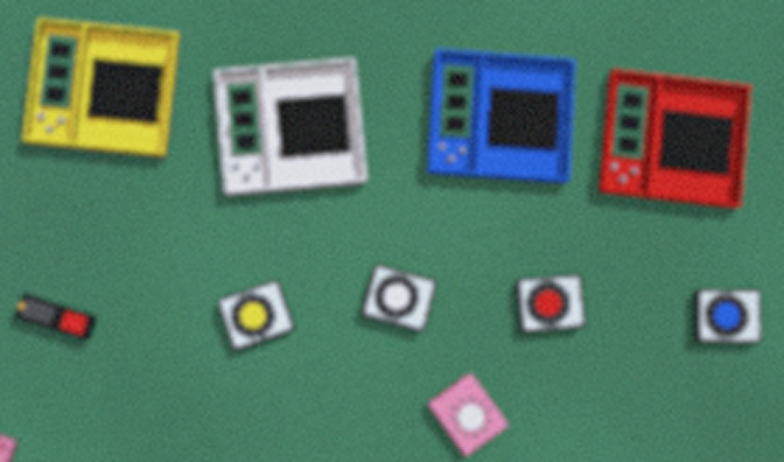

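View pics/wrist0.png

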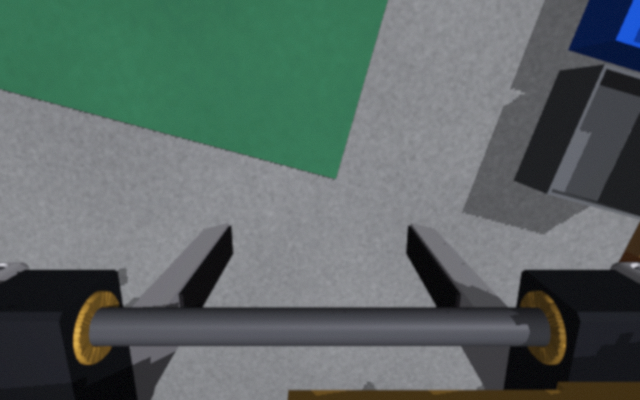

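The crop confirms it: four silver fans with yellow, white, red and blue hubs, four matching trays with dark pads, and the pink look-alike set apart. Sizes come out about right. The wrist camera sees the area ahead of the fingers, so I'll turn to yaw≈1.53 and take a closer look from four stations.

```bash
python3 -m pendant '[[[3.1,1.5,0],0.105],[[3.1,1.5,0],0.105],[[3.1,1.5,0],0.105],[[3.1,1.5,0],0.105],[[3.1,1.5,0],0.105],[[3.1,1.5,0],0.105],[[3.1,1.5,0],0.105],[[3.1,1.5,0],0.105],[[3.1,1.5,0],0.105],[[3.1,1.5,0],0.105],[[3.1,1.5,0],0.105],[[3.1,1.5,0],0.105],[[0,0,0],0],[[0,0,0],0],[[0,0,0],0]]' 1
cat > view.py <<'E'
import sys
from h import *
n=sys.argv[1]; save=len(sys.argv)>2
c=shot("wrist","w_"+n); np.savez(f"w_{n}.npz",**c)
im=c["color"];hsv=cv2.cvtColor(cv2.medianBlur(im,3),cv2.COLOR_RGB2HSV);H,S,V=[hsv[...,i].astype(int) for i in range(3)]
est={"fy":(.4288,.1296),"fw":(.4465,-.0018),"fr":(.4439,-.1421),"fb":(.4344,-.3076),"ty":(.638,.2563),"tw":(.608,.0792),"tb":(.6185,-.1173),"tr":(.5984,-.2822)}
green=((H>55)&(H<90)&(S>90))
for k,(x,y) in est.items():
    z=.012 if k[0]=="f" else .006
    u,v=proj(c,(x,y,z)).astype(int)
    if not(25<u<615 and 15<v<270): continue
    if k[0]=="f": m=(V>105)&~green          # silver top + sticker
    else: m=V<60
    w=np.zeros_like(m);r=45;w[max(0,v-r):v+r,max(0,u-r):u+r]=1
    m=cv2.morphologyEx((m&w).astype(np.uint8),cv2.MORPH_OPEN,np.ones((3,3)))
    nn,l,st,ce=cv2.connectedComponentsWithStats(m);i=1+np.argmax(st[1:,4])
    cn,_=cv2.findContours((l==i).astype(np.uint8),cv2.RETR_EXTERNAL,cv2.CHAIN_APPROX_NONE)
    R=rect(ray(c,cn[0][:,0,:].astype(float),z)); a=R[3]%np.pi
    print(k,(u,v),st[i,4],"c",np.round(R[0],4),np.round(R[1:3],1),"a",round(a,3),"dxy",np.round((R[0]-[x,y])*1000,1))
E
python3 view.py A
```

```text
time_s: 1.4
ee_pos: [0.5165, -0.3507, 0.2051]
eef_rot: [-3.141, -0.0, 1.525]
force: [-0.1, -1.3, 1.2]
grip_width: 0.0939
grip_force: 0.0
fb (np.int64(237), np.int64(133)) 1436 c [ 0.435 -0.306] [57.8 46.9] a 1.57 dxy [0.6 1.6]
tr (np.int64(395), np.int64(101)) 3326 c [ 0.5998 -0.2794] [63.5 53.7] a 1.469 dxy [1.4 2.8]
```

View pics/w_A.png

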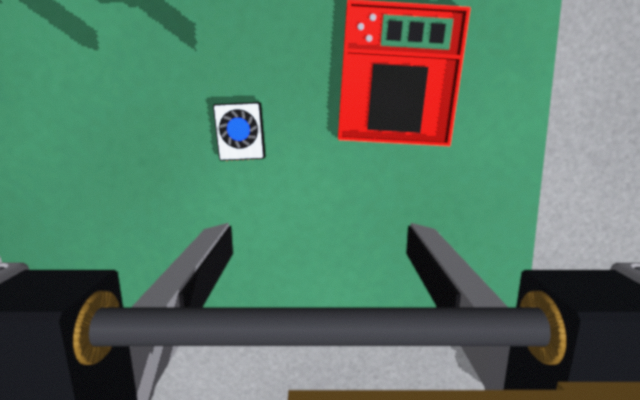

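Blue fan at (238,130) and red tray pad at (398,98); their sizes match what was given. On to the other stations.

```bash
python3 -m pendant '[[[0,4,0],0],[[0,4,0],0],[[0,4,0],0],[[0,4,0],0],[[0,0,0],0],[[0,0,0],0],[[0,0,0],0]]'; python3 view.py B
python3 -m pendant '[[[0,4,0],0],[[0,4,0],0],[[0,4,0],0],[[0,4,0],0],[[0,1,0],0],[[0,0,0],0],[[0,0,0],0],[[0,0,0],0]]'; python3 view.py C
python3 -m pendant '[[[0,4,0],0],[[0,4,0],0],[[0,4,0],0],[[0,4,0],0],[[0,0,0],0],[[0,0,0],0],[[0,0,0],0]]'; python3 view.py D
```

```text
time_s: 2.03
ee_pos: [0.5166, -0.1916, 0.2058]
eef_rot: [3.141, 0.0, 1.525]
force: [-0.1, -0.0, -0.7]
grip_width: 0.0939
grip_force: 0.0
fr (np.int64(246), np.int64(126)) 2084 c [ 0.4443 -0.1412] [58.  47.3] a 1.668 dxy [0.4 0.9]
tb (np.int64(414), np.int64(94)) 3314 c [ 0.6195 -0.1162] [62.5 53.6] a 1.519 dxy [1.  1.1]
tr (np.int64(393), np.int64(244)) 3072 c [ 0.6134 -0.2929] [86.7 82.7] a 1.47 dxy [ 15.  -10.7]
time_s: 2.75
ee_pos: [0.5171, -0.0223, 0.2053]
eef_rot: [-3.141, 0.0, 1.525]
force: [0.2, -0.4, 0.6]
grip_width: 0.0941
grip_force: 0.0
fy (np.int64(219), np.int64(19)) 1949 c [0.4296 0.1301] [54.3 47. ] a 1.911 dxy [0.8 0.5]
fw (np.int64(250), np.int64(154)) 1391 c [ 0.447  -0.0011] [57.2 47.2] a 1.32 dxy [0.5 0.7]
tw (np.int64(404), np.int64(66)) 3541 c [0.6091 0.0811] [63.3 53.6] a 1.68 dxy [1.1 1.9]
tb (np.int64(410), np.int64(247)) 2517 c [ 0.6197 -0.1379] [116.8  54. ] a 2.138 dxy [  1.2 -20.6]
time_s: 3.38
ee_pos: [0.5173, 0.1382, 0.2053]
eef_rot: [-3.141, 0.0, 1.526]
force: [0.4, 0.0, -0.1]
grip_width: 0.0938
grip_force: 0.0
fy (np.int64(236), np.int64(182)) 1293 c [0.4295 0.1293] [57.7 47. ] a 1.916 dxy [ 0.7 -0.3]
ty (np.int64(434), np.int64(47)) 3720 c [0.6388 0.2573] [63.6 54. ] a 1.489 dxy [0.8 1. ]
tw (np.int64(401), np.int64(218)) 2826 c [0.612  0.0663] [95.9 56.5] a 1.753 dxy [  4.  -12.9]
```

Every measurement agrees with the top view to within 3 mm, and the sizes are right. Yellow first: fan at (0.4295, 0.1293), angle 1.916.

```bash
python3 -m pendant '[[[-2.9,-0.3,0],0.1],[[-2.9,-0.3,0],0.1],[[-3,-0.3,0],0.1],[[0,0,-4],0.09],[[0,0,-4],0],[[0,0,-4],0],[[0,0,-3],0],[[0,0,0],0],[[0,0,0],0],[[0,0,0],0]]'; python3 - <<'E'
from h import *
c=shot("wrist","hov");o=ctrl.get_obs();p=o["ee_pos"];print(proj(c,(.4295,.1293,.012)),proj(c,p),p)
E
```

```text
time_s: 4.27
ee_pos: [0.4302, 0.13, 0.0573]
eef_rot: [3.139, 0.0, 1.916]
force: [-0.1, -0.2, -0.1]
grip_width: 0.0941
grip_force: 0.0
[317.01170927 213.43953691] [318.6807571  238.21217267] [0.43034792 0.13020749 0.0575283 ]
```

View pics/hov.png

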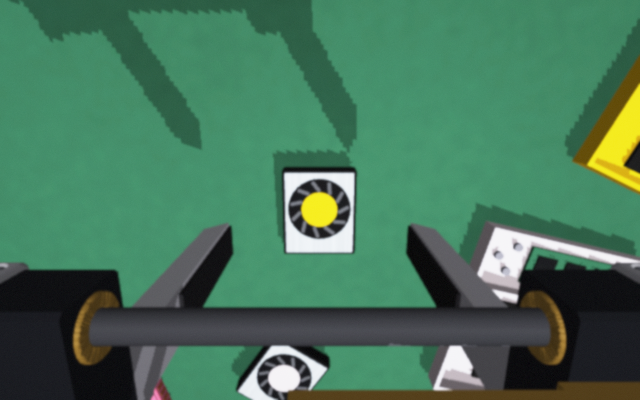

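The yellow fan sits square between the fingers at (319,211). Descend, grip, lift and check.

```bash
python3 -m pendant '[[[-0.08,0,-2],0],[[0,0,-2],0],[[0,0,-0.8],0],[[0,0,-0.6],0],[[0,0,0],0],[[0,0,0],0]]'; python3 -m pendant '[[[0,0,0],0],[[0,0,0],0],[[0,0,0],0],[[0,0,0],0],[[0,0,0],0],[[0,0,0],0]]' 0 20
python3 -m pendant '[[[0,0,1],0],[[0,0,3],0],[[0,0,4],0],[[0,0,0],0],[[0,0,0],0],[[0,0,0],0]]'
cat > held.py <<'E'
# held fan relative to the tool (mm, tool x/y in plan) from the sticker and the silver top
import sys
from h import *
col=sys.argv[1];dz=float(sys.argv[2])  # dz: fan underside minus TCP height
c=shot("wrist","held_"+col);o=ctrl.get_obs();p=o["ee_pos"];yaw=o["eef_rot"][2]
hsv=cv2.cvtColor(cv2.medianBlur(c["color"],3),cv2.COLOR_RGB2HSV);H,S,V=[hsv[...,i].astype(int) for i in range(3)]
M={"y":(abs(H-28)<8)&(S>140),"b":(abs(H-111)<10)&(S>140),"r":((H<8)|(H>172))&(S>140),"w":(V>150)&(S<40)}[col]
u,v=proj(c,p+[0,0,dz+.014]).astype(int)
def big(m,near=False):
    n,l,st,ce=cv2.connectedComponentsWithStats(m.astype(np.uint8))
    i=l[v,u] if near and l[v,u] else 1+np.argmax(st[1:,4]);return l==i
w=np.zeros_like(M);w[max(0,v-70):v+70,u-70:u+70]=1
s=big(M&w,True);ys,xs=np.nonzero(s);q=ray(c,np.c_[xs,ys].mean(0),p[2]+dz+.014)[0]
t=np.array([np.cos(yaw),np.sin(yaw)]);nrm=np.array([-t[1],t[0]]);d=(q-p)[:2]
area=ray(c,np.c_[xs,ys],p[2]+dz+.014);print("sticker px",np.round([xs.mean(),ys.mean()],1),"width mm",np.ptp(area[:,:2],axis=0)*1000)
print("fan in tool: along tool x %.1f mm, across %.1f mm; yaw %.3f"%(1000*d@t,1000*d@nrm,yaw),"tcp",np.round(p,4),"fan xy",np.round(q[:2],4))
e=cv2.morphologyEx(((V>105)&(S<60)&w).astype(np.uint8),cv2.MORPH_CLOSE,np.ones((5,5)))
cn,_=cv2.findContours(big(e).astype(np.uint8),0,1);R=rect(ray(c,max(cn,key=cv2.contourArea)[:,0,:].astype(float),p[2]+dz+.012));print("top rect",np.round(R[0],4),R[1:3],R[3]%np.pi)
E
python3 held.py y -0.003
```

```text
time_s: 4.82
ee_pos: [0.4289, 0.1305, 0.0032]
eef_rot: [3.14, 0.0, 1.917]
force: [-3.7, -1.1, 9.3]
grip_width: 0.0943
grip_force: 4.8
time_s: 5.32
ee_pos: [0.429, 0.1305, 0.0032]
eef_rot: [3.14, 0.0, 1.917]
force: [-3.4, -1.1, 8.3]
grip_width: 0.0573
grip_force: 4.3
time_s: 5.82
ee_pos: [0.4284, 0.1305, 0.0822]
eef_rot: [3.14, 0.0, 1.917]
force: [0.0, -1.3, -0.6]
grip_width: 0.0172
grip_force: 0.0
sticker px [316.5 200.4] width mm [16.76089863 16.92005365]
fan in tool: along tool x 24.0 mm, across 0.5 mm; yaw 1.917 tcp [0.428  0.1304 0.0814] fan xy [0.4194 0.1528]
top rect [0.4287 0.1316] (70.87994384765625, 55.016143798828125) 1.9171741488370047
```

View pics/held_y.png

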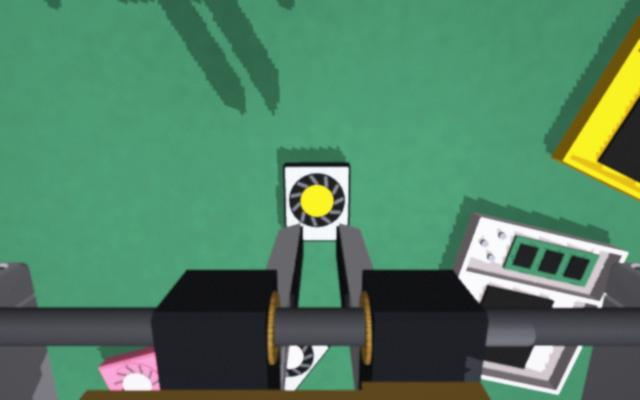

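The fingers hadn't finished closing before the lift: they need more rows, at about 80 mm/s. The fan stays on the bench at (317,200). They also touched the bench slightly (9 N), so I'll grip a little higher. Reopen, re-measure.

```bash
python3 -m pendant '[[[0,0,0],0],[[0,0,0],0],[[0,0,0],0],[[0,0,0],0],[[0,0,0],0],[[0,0,0],0],[[0,0,0],0],[[0,0,0],0],[[0,0,0],0],[[0,0,0],0],[[0,0,0],0],[[0,0,0],0]]' 0.9
cat > sed.txt <<'E'
E
python3 held.py y -0.0815
```

```text
time_s: 6.87
ee_pos: [0.4282, 0.1305, 0.0815]
eef_rot: [3.142, -0.0, 1.917]
force: [0.8, -0.3, -0.1]
grip_width: 0.084
grip_force: 0.0
sticker px [316.9 200.7] width mm [24.77980102 25.24701675]
fan in tool: along tool x 2.1 mm, across 1.2 mm; yaw 1.917 tcp [0.4282 0.1305 0.0814] fan xy [0.4263 0.1321]
top rect [0.4275 0.1289] (55.30147171020508, 46.20826721191406) 1.9179207327590948
```

```bash
python3 -m pendant '[[[0,0,-4],0],[[0,0,-2.5],0],[[0,0,-0.7],0],[[0,0,-0.4],0],[[0,0,0],0],[[0,0,0],0]]'; python3 -m pendant '[[[0,0,0],0],[[0,0,0],0],[[0,0,0],0],[[0,0,0],0],[[0,0,0],0],[[0,0,0],0],[[0,0,0],0],[[0,0,0],0],[[0,0,0],0],[[0,0,0],0],[[0,0,0],0],[[0,0,0],0]]' 0 20
python3 -m pendant '[[[0,0,1],0],[[0,0,3],0],[[0,0,3],0],[[0,0,0],0],[[0,0,0],0],[[0,0,0],0]]'
python3 held.py y -0.005
```

```text
time_s: 7.42
ee_pos: [0.4289, 0.1306, 0.0066]
eef_rot: [3.14, 0.0, 1.917]
force: [-0.3, 0.3, 0.2]
grip_width: 0.0846
grip_force: 0.0
time_s: 8.42
ee_pos: [0.4282, 0.1305, 0.0055]
eef_rot: [-3.142, 0.0, 1.917]
force: [-2.3, -0.5, 6.4]
grip_width: 0.048
grip_force: 20.0
time_s: 8.92
ee_pos: [0.4279, 0.1304, 0.0751]
eef_rot: [-3.141, -0.0, 1.917]
force: [0.6, -0.1, -1.3]
grip_width: 0.0477
grip_force: 20.0
sticker px [319.1 241. ] width mm [24.35000576 24.81006973]
fan in tool: along tool x 1.9 mm, across -0.7 mm; yaw 1.917 tcp [0.4276 0.1303 0.0747] fan xy [0.4277 0.1324]
top rect [0.4273 0.1285] (74.17827606201172, 55.8182373046875) 0.34712284135705773
```

Gripped at 48 mm and 20 N. Carry it to the yellow tray pad at (0.6388, 0.2573), angle 1.489.

```bash
python3 -m pendant '[[[3,1.8,0],-0.061],[[3,1.8,0],-0.061],[[3,1.8,0],-0.061],[[3,1.8,0],-0.061],[[3,1.8,0],-0.061],[[3,1.8,0],-0.061],[[3.1,1.85,0],-0.061],[[0,0,-2.5],0],[[0,0,-2.5],0],[[0,0,0],0],[[0,0,0],0],[[0,0,0],0],[[0,0,0],0]]'
```

```text
time_s: 10.05
ee_pos: [0.6398, 0.2571, 0.0272]
eef_rot: [3.14, -0.001, 1.49]
force: [0.4, 0.7, -1.0]
grip_width: 0.048
grip_force: 20.0
```

```bash
python3 -m pendant '[[[-0.1,0,-0.6],0],[[0,0,-0.4],0],[[0,0,-0.25],0],[[0,0,-0.2],0],[[0,0,0],0],[[0,0,0],0],[[0,0,0],0]]'
```

```text
time_s: 10.63
ee_pos: [0.6382, 0.257, 0.0115]
eef_rot: [3.142, -0.0, 1.49]
force: [-3.7, -1.6, 5.1]
grip_width: 0.048
grip_force: 20.0
```

```bash
python3 -m pendant '[[[0,0,0],0],[[0,0,0],0],[[0,0,0],0],[[0,0,0],0],[[0,0,0],0],[[0,0,0.5],0],[[0,0,3],0],[[0,0,3],0],[[0,0,3],0],[[0,-3,0],0],[[0,-3,0],0],[[0,0,0],0],[[0,0,0],0],[[0,0,0],0]]' 0.68
cat > placed.py <<'E'
# placed fan against its tray: bay inner edges/pad margins, in one wrist picture
import sys
from h import *
col=sys.argv[1];x,y=map(float,sys.argv[2:4])
c=shot("wrist");im=cv2.medianBlur(c["color"],3);u,v=proj(c,(x,y,.018)).astype(int)
hsv=cv2.cvtColor(im,cv2.COLOR_RGB2HSV);H,S,V=[hsv[...,i].astype(int) for i in range(3)]
r=75;w=np.zeros(V.shape,bool);w[max(0,v-r):v+r,u-r:u+r]=1
dark=(V<60)&w;n,l,st,ce=cv2.connectedComponentsWithStats(dark.astype(np.uint8));
o=[]
for i in range(1,n):
    if st[i,4]>100 and st[i,2]>60: o.append((i,st[i]))
i=max(o,key=lambda t:t[1][4])[0]
cn,_=cv2.findContours((l==i).astype(np.uint8),0,1);P=rect(ray(c,max(cn,key=cv2.contourArea)[:,0,:].astype(float),.006))
m=(V>105)&(S<60)&w; hull=np.zeros(V.shape,np.uint8);cv2.fillPoly(hull,[max(cn,key=cv2.contourArea)],1)
m=(m&(hull>0)).astype(np.uint8);m=cv2.morphologyEx(m,cv2.MORPH_CLOSE,np.ones((3,3)));n,l,st,ce=cv2.connectedComponentsWithStats(m);j=1+np.argmax(st[1:,4])
cn,_=cv2.findContours((l==j).astype(np.uint8),0,1);F=rect(ray(c,cn[0][:,0,:].astype(float),.018))
print("pad",np.round(P[0],4),np.round(P[1:3],1),round(P[3]%np.pi,3)," fan",np.round(F[0],4),np.round(F[1:3],1),round(F[3]%np.pi,3)," fan-pad mm",np.round((F[0]-P[0])*1000,1))
cv2.imwrite(f"pics/placed_{col}.png",cv2.resize(c["color"][max(0,v-90):v+90,max(0,u-110):u+110,::-1],None,fx=3,fy=3,interpolation=cv2.INTER_CUBIC))
E
python3 placed.py y .6388 .2573
```

```text
time_s: 11.8
ee_pos: [0.6382, 0.1974, 0.1061]
eef_rot: [3.142, -0.0, 1.49]
force: [0.6, -0.2, -0.8]
grip_width: 0.0641
grip_force: 0.0Traceback (most recent call last):
  File "placed.py", line 15, in <module>
    m=(m&(hull>0)).astype(np.uint8);m=cv2.morphologyEx(m,cv2.MORPH_CLOSE,np.ones((3,3)));n,l,st,ce=cv2.connectedComponentsWithStats(m);j=1+np.argmax(st[1:,4])
                                                                                                                                           ~~~~~~~~~^^^^^^^^^^
    return _wrapfunc(a, 'argmax', axis=axis, out=out, **kwds)
    return bound(*args, **kwds)
ValueError: attempt to get argmax of an empty sequence
```

```bash
python3 - <<'E'
from h import *
c=shot("wrist","pv");u,v=proj(c,(.6388,.2573,.018)).astype(int);print(u,v)
cv2.imwrite("pics/pvc.png",cv2.resize(c["color"][max(0,v-100):v+100,max(0,u-130):u+130,::-1],None,fx=3,fy=3,interpolation=cv2.INTER_CUBIC))
E
```

```text
312 118
```

View pics/pvc.png

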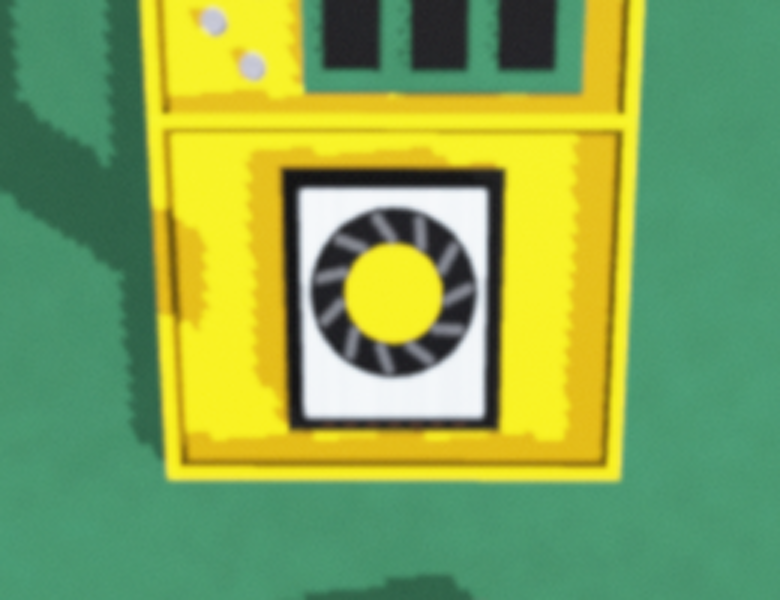

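```bash
cat > placed.py <<'E'
# placed fan against its pad in one wrist picture: dark frame = pad at z 6 mm, silver = fan top at z 18 mm
import sys
from h import *
col=sys.argv[1];x,y=map(float,sys.argv[2:4])
c=shot("wrist","full_"+col);im=cv2.medianBlur(c["color"],3);u,v=proj(c,(x,y,.018)).astype(int)
hsv=cv2.cvtColor(im,cv2.COLOR_RGB2HSV);S,V=hsv[...,1].astype(int),hsv[...,2].astype(int)
def outline(m,z):
    cn,_=cv2.findContours(m.astype(np.uint8),0,1)
    k=[q for q in cn if cv2.contourArea(q)>900 and cv2.pointPolygonTest(q,(float(u),float(v)),False)>0]
    k=max(k,key=cv2.contourArea);return k,rect(ray(c,k[:,0,:].astype(float),z))
k,P=outline((V<70),.006)
hull=np.zeros(V.shape,np.uint8);cv2.fillPoly(hull,[k],1)
_,F=outline((V>105)&(S<60)&(hull>0),.018)
t=np.array([np.cos(P[3]),np.sin(P[3])]);t*=np.sign(t[1]);d=(F[0]-P[0])*1000
print("pad",np.round(P[0],4),np.round(P[1:3],1),round(P[3]%np.pi,3)," fan",np.round(F[0],4),np.round(F[1:3],1),round(F[3]%np.pi,3)," fan-pad mm",np.round(d,1),"along tray y %.1f across %.1f"%(d@t,d@[t[1],-t[0]]))
E
python3 placed.py y .6388 .2573
```

```text
Traceback (most recent call last):
  File "placed.py", line 11, in <module>
    k,P=outline((V<70),.006)
        ~~~~~~~^^^^^^^^^^^^^
  File "placed.py", line 10, in outline
    k=max(k,key=cv2.contourArea);return k,rect(ray(c,k[:,0,:].astype(float),z))
ValueError: max() iterable argument is empty
```

```bash
sed -i 's/outline((V<70),.006)/outline(cv2.morphologyEx((V<90).astype(np.uint8),cv2.MORPH_CLOSE,np.ones((5,5))),.006)/' placed.py; python3 placed.py y .6388 .2573; python3 - <<'E'
import cv2
im=cv2.cvtColor(cv2.imread("pics/full_y.png"),cv2.COLOR_BGR2HSV)
print(im[60:170:3,312,2].tolist(), im[118,260:365:3,2].tolist(), im[118,260:365:3,1].tolist())
E
```

```text
pad [0.6385 0.2569] [64.  54.9] 1.492  fan [0.6388 0.2569] [55.6 46.2] 1.492  fan-pad mm [ 0.3 -0.1] along tray y -0.0 across 0.3
[234, 238, 246, 231, 218, 44, 23, 187, 248, 146, 37, 82, 135, 177, 248, 249, 249, 248, 249, 249, 249, 249, 249, 248, 178, 55, 106, 123, 205, 248, 248, 248, 230, 81, 183, 229, 228] [249, 249, 245, 230, 229, 222, 44, 58, 221, 49, 36, 70, 132, 247, 249, 249, 249, 249, 249, 249, 249, 249, 248, 183, 131, 80, 43, 199, 143, 37, 213, 249, 249, 249, 249] [217, 219, 220, 224, 226, 224, 116, 18, 17, 31, 28, 29, 60, 215, 217, 218, 213, 214, 215, 215, 215, 217, 217, 132, 19, 26, 30, 18, 20, 28, 210, 213, 216, 216, 216]
```

Yellow fan is centred to about 0.3 mm and square to the pad. Next, the white fan at (0.447, −0.0006), angle 1.32.

```bash
python3 -m pendant '[[[-2.4,-2.5,0],-0.021],[[-2.4,-2.5,0],-0.021],[[-2.4,-2.5,0],-0.021],[[-2.4,-2.5,0],-0.021],[[-2.4,-2.5,0],-0.021],[[-2.4,-2.5,0],-0.021],[[-2.4,-2.4,0],-0.022],[[-2.3,-2.4,0],-0.022],[[0,0,-4],0],[[0,0,-2],0],[[0,0,0],0],[[0,0,0],0],[[0,0,0],0]]' 0.95
```

```text
time_s: 13.08
ee_pos: [0.448, -0.0007, 0.047]
eef_rot: [3.141, -0.0, 1.321]
force: [-0.0, 0.1, 0.7]
grip_width: 0.0893
grip_force: 0.0
```

```bash
python3 -m pendant '[[[-0.07,0,-2.5],0],[[0,0,-1],0],[[0,0,-0.4],0],[[0,0,-0.2],0],[[0,0,0],0],[[0,0,0],0]]'; python3 -m pendant '[[[0,0,0],0],[[0,0,0],0],[[0,0,0],0],[[0,0,0],0],[[0,0,0],0],[[0,0,0],0],[[0,0,0],0],[[0,0,0],0],[[0,0,0],0],[[0,0,0],0],[[0,0,0],0],[[0,0,0],0]]' 0 20
python3 -m pendant '[[[0,0,1],0],[[0,0,3],0],[[0,0,3],0],[[0,0,0],0],[[0,0,0],0],[[0,0,0],0]]'
python3 held.py w -0.005
```

```text
time_s: 13.58
ee_pos: [0.447, -0.001, 0.0057]
eef_rot: [3.141, -0.0, 1.32]
force: [0.2, 0.5, 0.5]
grip_width: 0.089
grip_force: 0.0
time_s: 14.58
ee_pos: [0.4465, -0.001, 0.005]
eef_rot: [3.142, 0.0, 1.32]
force: [-0.6, -0.9, 0.5]
grip_width: 0.0481
grip_force: 20.0
time_s: 15.08
ee_pos: [0.4462, -0.001, 0.0748]
eef_rot: [-3.141, -0.0, 1.32]
force: [-0.1, -0.4, -0.8]
grip_width: 0.0475
grip_force: 20.0
sticker px [318.4 241.3] width mm [29.72179008 29.40062154]
fan in tool: along tool x 2.2 mm, across -0.7 mm; yaw 1.320 tcp [ 0.446  -0.001   0.0743] fan xy [0.4472 0.001 ]
top rect [ 0.4453 -0.0015] (74.13232421875, 55.75352478027344) 2.8916224947205578
```

```bash
python3 -m pendant '[[[3.2,1.63,0],0.072],[[3.2,1.63,0],0.072],[[3.2,1.63,0],0.072],[[3.2,1.63,0],0.072],[[3.4,1.63,0],0.072],[[0,0,-2.5],0],[[0,0,-2.5],0],[[0,0,0],0],[[0,0,0],0],[[0,0,0],0],[[0,0,0],0],[[0,0,0],0]]'
```

```text
time_s: 16.13
ee_pos: [0.6091, 0.0804, 0.0264]
eef_rot: [3.14, 0.0, 1.68]
force: [-0.1, 1.0, -0.9]
grip_width: 0.0477
grip_force: 20.0
```

```bash
python3 -m pendant '[[[0,0,-0.6],0],[[0,0,-0.4],0],[[0,0,-0.25],0],[[0,0,-0.2],0],[[0,0,0],0],[[0,0,0],0],[[0,0,0],0]]'
python3 -m pendant '[[[0,0,0],0],[[0,0,0],0],[[0,0,0],0],[[0,0,0],0],[[0,0,0],0],[[0,0,0.5],0],[[0,0,3],0],[[0,0,3],0],[[0,0,3],0],[[0,-3,0],0],[[0,-3,0],0],[[0,0,0],0],[[0,0,0],0],[[0,0,0],0]]' 0.68
python3 placed.py w .6091 .0811
```

```text
time_s: 16.72
ee_pos: [0.6084, 0.0805, 0.0108]
eef_rot: [-3.141, 0.0, 1.68]
force: [-3.3, -1.5, 5.8]
grip_width: 0.0474
grip_force: 20.0
time_s: 17.88
ee_pos: [0.6085, 0.0208, 0.1055]
eef_rot: [-3.142, -0.0, 1.68]
force: [0.0, 0.5, 0.3]
grip_width: 0.0639
grip_force: 0.0
pad [0.609  0.0811] [64.6 54.8] 1.68  fan [0.609  0.0807] [55.4 46.2] 1.68  fan-pad mm [ 0.1 -0.4] along tray y -0.4 across 0.0
```

```bash
python3 -m pendant '[[[-2.75,-2.7,0],-0.012],[[-2.75,-2.7,0],0],[[-2.75,-2.7,0],0],[[-2.75,-2.7,0],0],[[-2.75,-2.7,0],0],[[-2.7,-2.65,0],0],[[0,0,-4],0],[[0,0,-2],0],[[0,0,0],0],[[0,0,0],0],[[0,0,0],0]]' 0.95
python3 -m pendant '[[[0,0,-2.4],0],[[0,0,-1],0],[[0,0,-0.4],0],[[0,0,-0.2],0],[[0,0,0],0],[[0,0,0],0]]'
```

```text
time_s: 18.85
ee_pos: [0.4449, -0.1407, 0.0466]
eef_rot: [3.141, 0.001, 1.669]
force: [0.1, -0.1, 0.1]
grip_width: 0.0891
grip_force: 0.0
time_s: 19.35
ee_pos: [0.4444, -0.1411, 0.0061]
eef_rot: [3.141, 0.0, 1.668]
force: [0.2, 1.1, -0.1]
grip_width: 0.0895
grip_force: 0.0
```

```bash
python3 -m pendant '[[[0,0,0],0],[[0,0,0],0],[[0,0,0],0],[[0,0,0],0],[[0,0,0],0],[[0,0,0],0],[[0,0,0],0],[[0,0,0],0],[[0,0,0],0],[[0,0,0],0],[[0,0,0],0],[[0,0,0],0]]' 0 20
python3 -m pendant '[[[0,0,1],0],[[0,0,3],0],[[0,0,3],0],[[0,0,0],0],[[0,0,0],0],[[0,0,0],0]]'
python3 held.py r -0.005
```

```text
time_s: 20.35
ee_pos: [0.444, -0.141, 0.0055]
eef_rot: [3.142, 0.0, 1.668]
force: [-0.4, -0.2, 0.8]
grip_width: 0.0476
grip_force: 20.0
time_s: 20.85
ee_pos: [0.4437, -0.1409, 0.0752]
eef_rot: [-3.141, -0.0, 1.668]
force: [-0.7, 0.5, -0.9]
grip_width: 0.0476
grip_force: 20.0
sticker px [319.2 239.5] width mm [24.51626519 24.81998025]
fan in tool: along tool x 2.8 mm, across -0.9 mm; yaw 1.668 tcp [ 0.4434 -0.1408  0.0747] fan xy [ 0.4441 -0.138 ]
top rect [ 0.4428 -0.1417] (74.16838073730469, 56.269412994384766) 0.09808726893811515
```

```bash
python3 -m pendant '[[[2.6,-2.32,0],-0.033],[[2.6,-2.32,0],-0.033],[[2.6,-2.32,0],-0.033],[[2.6,-2.32,0],-0.033],[[2.6,-2.32,0],-0.033],[[2.65,-2.32,0],-0.034],[[0,0,-2.5],0],[[0,0,-2.5],0],[[0,0,0],0],[[0,0,0],0],[[0,0,0],0],[[0,0,0],0],[[0,0,0],0]]'
```

```text
time_s: 21.98
ee_pos: [0.6011, -0.2804, 0.0271]
eef_rot: [3.14, 0.001, 1.469]
force: [0.2, -0.3, -0.9]
grip_width: 0.0481
grip_force: 20.0
```

```bash
python3 -m pendant '[[[-0.05,0.03,-0.6],0],[[0,0,-0.4],0],[[0,0,-0.25],0],[[0,0,-0.2],0],[[0,0,0],0],[[0,0,0],0],[[0,0,0],0]]'
python3 -m pendant '[[[0,0,0],0],[[0,0,0],0],[[0,0,0],0],[[0,0,0],0],[[0,0,0],0],[[0,0,0.5],0],[[0,0,3],0],[[0,0,3],0],[[0,0,3],0],[[0,-3,0],0],[[0,-3,0],0],[[0,0,0],0],[[0,0,0],0],[[0,0,0],0]]' 0.68
python3 placed.py r .5998 -.2794
```

```text
time_s: 22.57
ee_pos: [0.5999, -0.2799, 0.0115]
eef_rot: [-3.141, -0.0, 1.469]
force: [-4.1, 1.8, 6.8]
grip_width: 0.0481
grip_force: 20.0
time_s: 23.73
ee_pos: [0.5999, -0.3395, 0.1058]
eef_rot: [-3.141, -0.0, 1.469]
force: [0.1, 0.4, 0.1]
grip_width: 0.0639
grip_force: 0.0
pad [ 0.5996 -0.2799] [64.7 54.8] 1.47  fan [ 0.6006 -0.2793] [56.2 46.3] 1.47  fan-pad mm [1.  0.6] along tray y 0.7 across 1.0
```

```bash
python3 -m pendant '[[[-3.3,0.7,0],0.02],[[-3.3,0.7,0],0.02],[[-3.3,0.7,0],0.02],[[-3.3,0.6,0],0.02],[[-3.3,0.7,0],0.021],[[0,0,-4],0],[[0,0,-2],0],[[0,0,0],0],[[0,0,0],0],[[0,0,0],0]]' 0.95
python3 -m pendant '[[[0,0,-2.4],0],[[0,0,-1],0],[[0,0,-0.4],0],[[0,0,-0.2],0],[[0,0,0],0],[[0,0,0],0]]'
```

```text
time_s: 24.62
ee_pos: [0.4359, -0.3059, 0.0472]
eef_rot: [3.14, 0.001, 1.571]
force: [0.5, -0.0, -0.7]
grip_width: 0.0893
grip_force: 0.0
time_s: 25.12
ee_pos: [0.4354, -0.3062, 0.0067]
eef_rot: [3.141, 0.001, 1.57]
force: [-0.3, 0.6, -0.3]
grip_width: 0.0891
grip_force: 0.0
```

```bash
python3 -m pendant '[[[0,0,0],0],[[0,0,0],0],[[0,0,0],0],[[0,0,0],0],[[0,0,0],0],[[0,0,0],0],[[0,0,0],0],[[0,0,0],0],[[0,0,0],0],[[0,0,0],0],[[0,0,0],0],[[0,0,0],0]]' 0 20
python3 -m pendant '[[[0,0,1],0],[[0,0,3],0],[[0,0,3],0],[[0,0,0],0],[[0,0,0],0],[[0,0,0],0]]'
python3 held.py b -0.005
```

```text
time_s: 26.12
ee_pos: [0.435, -0.306, 0.006]
eef_rot: [3.142, 0.0, 1.57]
force: [-0.5, -0.6, 0.2]
grip_width: 0.0476
grip_force: 20.0
time_s: 26.62
ee_pos: [0.4347, -0.3057, 0.0756]
eef_rot: [-3.141, -0.0, 1.57]
force: [-0.7, 0.2, -1.0]
grip_width: 0.0477
grip_force: 20.0
sticker px [319.1 238.7] width mm [24.58822844 24.07847205]
fan in tool: along tool x 3.2 mm, across -0.9 mm; yaw 1.570 tcp [ 0.4345 -0.3056  0.0751] fan xy [ 0.4354 -0.3024]
top rect [ 0.4338 -0.306 ] (74.24446868896484, 55.682151794433594) 9.136953949528959e-05
```

```bash
python3 -m pendant '[[[2.64,2.69,0],-0.007],[[2.64,2.69,0],-0.007],[[2.64,2.69,0],-0.007],[[2.64,2.69,0],-0.007],[[2.64,2.69,0],-0.007],[[2.64,2.69,0],-0.008],[[2.64,2.69,0],-0.008],[[0,0,-2.5],0],[[0,0,-2.5],0],[[0,0,0],0],[[0,0,0],0],[[0,0,0],0],[[0,0,0],0]]'
```

```text
time_s: 27.75
ee_pos: [0.6203, -0.1182, 0.0275]
eef_rot: [3.14, 0.0, 1.518]
force: [-1.3, -0.2, -1.1]
grip_width: 0.0479
grip_force: 20.0
```

```bash
python3 -m pendant '[[[-0.05,0.05,-0.6],0],[[0,0,-0.4],0],[[0,0,-0.25],0],[[0,0,-0.2],0],[[0,0,0],0],[[0,0,0],0],[[0,0,0],0]]'
python3 -m pendant '[[[0,0,0],0],[[0,0,0],0],[[0,0,0],0],[[0,0,0],0],[[0,0,0],0],[[0,0,0.5],0],[[0,0,3],0],[[0,0,3],0],[[0,0,3],0],[[0,-3,0],0],[[0,-3,0],0],[[0,0,0],0],[[0,0,0],0],[[0,0,0],0]]' 0.68
python3 placed.py b .6195 -.1162
```

```text
time_s: 28.33
ee_pos: [0.6192, -0.1172, 0.0119]
eef_rot: [-3.141, 0.0, 1.519]
force: [-3.2, -0.3, 5.8]
grip_width: 0.0478
grip_force: 20.0
time_s: 29.5
ee_pos: [0.6192, -0.1767, 0.1064]
eef_rot: [-3.141, -0.0, 1.519]
force: [-0.6, 0.5, 0.2]
grip_width: 0.0639
grip_force: 0.0
pad [ 0.6191 -0.1167] [64.8 54.6] 1.519  fan [ 0.6199 -0.1164] [55.5 46.4] 1.52  fan-pad mm [0.8 0.3] along tray y 0.3 across 0.8
```

```bash
python3 -m pendant '[[[0,-1,3],0],[[-2,-2,3],0],[[-3,-2,2],0],[[-3,-2,1],0],[[-3,-2,0],0],[[-3,-2,0],0],[[-3,-2,0],0],[[0,0,0],0],[[0,0,0],0],[[0,0,0],0]]'; python3 - <<'E'
from h import *
c=shot("side");cv2.imwrite("pics/fin.png",cv2.resize(c["color"][80:330,180:480,::-1],None,fx=2.3,fy=2.3,interpolation=cv2.INTER_CUBIC))
E
```

```text
time_s: 30.38
ee_pos: [0.45, -0.3064, 0.1966]
eef_rot: [3.141, -0.0, 1.519]
force: [0.1, 1.0, -0.4]
grip_width: 0.0643
grip_force: 0.0
```

View pics/fin.png

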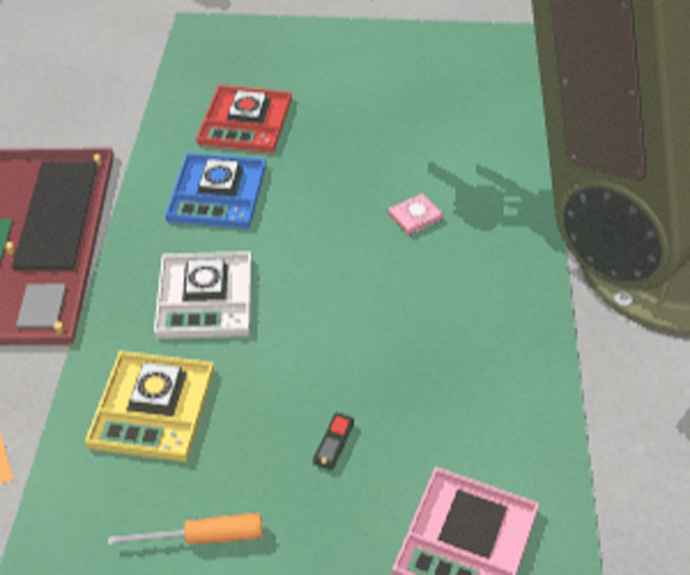

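All four fans lie in their matching trays: red (248,104), blue (219,176), white (205,277) and yellow (155,384) in this crop. The speaker (333,441), screwdriver (185,530) and pink fan are untouched.

```bash
python3 -c "
from station import ctrl
print(ctrl.hand_in())"
```

```text
the job is handed in; nothing more can be done
None
```

All four fans are flat, sticker up, in the trays of their sticker colour, within about 1.5 mm of pad centre and square; the speaker and screwdriver weren't touched, and I handed the job in at about 30 s.

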